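# Open the descaler jug's push-and-turn safety cap

## Robot

A 7-joint arm with a two-finger parallel gripper is mounted at the origin on a cart in front of the work surface, level with it; the furniture and walls round the work are solid. World frame = base frame: x ahead of the robot, y to its left, z up, the work surface at z = 0. Lengths are in m, angles in rad, forces in N, time in s.
With the tool pointing down it reaches from about 0.425 to 0.95 m from the base axis. Payload 4.7 kg.
Tool frame: the origin (TCP) lies on the centre line of the jaws, within the pads' length; the fingertips stand robot.nose_length ahead of it and the grasp point (between the pads) lies 8 mm behind it (robot.nose_length is the distance from the TCP to the fingertips, in m); z points along the fingers, y is the line along which they close (so a half turn about z gives the same grasp; the last joint's range is limited). The gripper opens to 85 mm and grips with 20 to 120 N. Pads are 22 mm wide; open, the fingers measure 114 mm over their backs; the gripper's body (76 mm by 85 mm) begins 54 mm behind the grasp point. The pads swing forward as they close: fully open they stand 13 mm farther back than shut.
Start: joints at [-1.183, 0.469, -0.049, 1.532, 0.024, 1.141, -0.082], TCP at [0.273, 0.617, 0.242] pointing down, gripper open.
Joint ranges: [-2.59, 2.59], [-0.33, 1.99], [-1.39, 1.29], [0.1, 2.45], [-1.04, 4.18], [0.21, 1.99], [-2.66, 2.66]. Speed limits (rad/s): [2.57, 2.57, 3.14, 3.14, 3.14, 3.14, 3.14].

## Interface

Orientations are given as [roll, pitch, yaw] about the fixed x, y, z axes, in that order (R = Rz(yaw) Ry(pitch) Rx(roll)).
In Python, from plant import robot gives the robot as it stands. Calls block until the motion is done:
- robot.goto(position, orientation): joint-space move of the TCP to a pose.
- robot.move_straight(position, vel=0.15, attitude=None, contact_N=None): straight line of the TCP; attitude=None keeps the orientation; vel is the mean speed in m/s. With contact_N (N) it stops when the force on the tool has changed by that much, and returns True; else False.
- robot.move_joints(angles): joint-space move.
- robot.grip(opening, strength=None): opening from 0.0 (shut) to 1.0 (fully open); strength is the grip in N (None keeps the last); returns when the fingers have stopped.
- robot.sleep(seconds).
- robot.inverse_kinematics(position, orientation): joint angles nearest the present ones, or None.
- robot.sense(): the state.
- robot.grab_frame(name): name is "side" or "top"; returns a dict with "image" (400x640x3 uint8, red, green, blue), "range_z" (400x640 float32, m along the optical axis (not along the pixel's ray), 0 where there is no reading), "fx", "fy", "cx", "cy" (pixels), "R" (3x3) and "t" (3): a world point X has camera coordinates R X + t. Camera axes: x right, y down, z forward; pixel columns grow to the right and rows downward; lengths in m; the calibration is good to about 2 mm. A picture is of the moment at which its call begins.
A pose or a line that the arm cannot do raises robot.IKError and nothing moves.
- robot.close_job(): hands the job in; it is judged then, once.
The state is a dict: "t": time; "joint_pos": joint angles; "joint_velocities": joint speeds; "effort": joint torques, N m; "tcp_pos": TCP position; "tcp_rot": TCP orientation; "wrist_force": force on the tool from outside, world axes, zero at the start; "torque": the same for the moment, N m; "opening": opening from 0.0 (shut) to 1.0 (fully open); "gripper_force": force on a finger pad.
Only numpy, scipy, OpenCV 4.12 (cv2) and the standard library are available. Lean on these libraries where they do the work, as an engineer would, in place of code of your own. Each camera call takes 0.05 s, during which the arm holds its last target. There are 200 camera calls.

## Task

Get the descaler ready for dosing: lift the clear dosing cup off the jug's top and hang it, mouth down, by its hook over the top bar of the caddy's rail. Then press the jug's red safety cap down, keep it pressed while you twist it anticlockwise until it is free, and lift it off. Finish while still holding the cap, level, a few centimetres straight above the open neck; the jug stays standing in its pocket and the mug, tumbler and apple are left alone.

Things in the scene. Friction and masses are not known exactly. Their poses are not given: they have to be found in the camera images.
- caddy: Dark plastic sink caddy, 86 (x) x 286 (y) mm, fixed to the worktop. Origin: centre of its underside. Left (+y) end: pocket for the jug, centre at y +90, floor 9 above the worktop, walls up to 41. Right end: drip tray (walls up to 27) under a steel rail standing at x +33.
- rail_mid (a point): Middle of the rail's top bar: round steel, 8 thick, along the caddy's y, 160 above the worktop, straight for 55 either side of this point, posts 65 either side. A thinner bar (6) runs 31 below it and 3 to -x. Axes parallel to the caddy's. The cup hangs on its -x side (over the drip tray, the robot's side), the hook reaching over to +x.
- pocket (a point): Centre of the floor of the jug's pocket in the caddy; the jug's origin starts within 2 mm of it.
- jug: Loose white rectangular descaler jug, blue panels, body 74 (x) x 94 (y) x 104 mm, shoulder up to 117, then a round neck; about 0.8 kg. It stands in the caddy's pocket with about 2 mm play each side, so it cannot turn round, but it is lifted if the locked cap is pulled up. Origin: centre of its underside, z up.
- jug_mouth (a point): Centre of the jug's neck rim, 145 above the jug's underside; neck 26 across, with two lugs (37 across) that lock the cap. Pressed less than 4 mm the cap is stopped after about 3 degrees of anticlockwise turn; clockwise it is always stopped. Turned 50 to 120 degrees it is free to lift.
- cap: Red ribbed round safety cap, 46 diameter, 40 high, 30 g. Origin: centre of its lower rim, z up. Locked, it sits 128 above the jug's underside, its x along the jug's x. To unlock: press it 5 to 8 mm down, turn it anticlockwise seen from above (+ about z) 50 to 120 degrees (best 70), lift. Grip its side firmly (30 to 50 N). The jug's shoulder is 11 below its rim. Hidden under the cup at the start.
- cap_disc (a joint): Compression of the spring inside the cap, which resists pressing: 0 when not pressed (it yields from about 3 N), 8.5 N at 0.004 m, 12 N at 0.0065 m, fully pressed at 0.008 m.
- cup: Loose translucent bluish dosing cup, 59 outside diameter, 44 high, wall 2.5, 40 g, upside down over the cap (3 mm play round it; lift it 45 to clear). Origin: centre of its mouth rim, z up to its closed flat top at 44; the hook is on its +x side. Grip it across its y near the top, lightly (10 to 20 N).
- cup_hook (a point): Underside of the cup's hook, midway in its 15 mm wide slot: 37 from the cup's axis toward its +x, 41 above its mouth. The hook is 22 wide; its tongue hangs 21 below this point on the far side. Hanging, this point rests on top of the bar (4 above the bar's centre) and the cup's wall leans on the thinner bar.
- mug: Bystander: black and white mug, 82 x 114 x 97, origin at the centre of its underside.
- tumbler: Bystander: clear tumbler, 81 diameter, 91 high, origin at the centre of its underside.
- apple: Bystander: red apple, 72 x 72 x 63, origin at its underside.
Things that resemble listed ones, but are neither listed nor needed, are in the scene too. There is more than one size of the jug; the one meant has the size given above. What is shaped like the cup but turquoise is not meant.

How it is judged:
By the outcome, as a careful person would: the job done as asked, in the order asked, and still so for the second after the job is handed in, while the arm keeps its last pose, push and grip.
It also fails if it takes over 51 s, if anything falls off the work surface, if the arm or the gripper's body presses on something with over 40 N, if the wrist force passes 120 N, or if a joint passes its speed limit or range.

## Working session

There is one attempt and no reset: what is moved stays moved. The work goes in short steps, each a Python script; the robot and the scene stay as the last script left them, time stands still between calls to the robot, and variables do not carry over. Pictures are saved under pics/ and viewed, at most 10 in all, crops included, and the job is handed in when it is done.

```bash
ls; mkdir -p pics; python3 - <<'E'
from plant import robot
import cv2,numpy as np,pickle
F={}
for n in("side","top"):
    f=robot.grab_frame(n);F[n]=f
    cv2.imwrite(f"pics/{n}0.png",f["image"][:,:,::-1])
    print(n,f["fx"],f["cx"],f["cy"],np.round(f["R"],3).tolist(),np.round(-f["R"].T@f["t"],3))
pickle.dump(F,open("f0.pkl","wb"))
s=robot.sense();print(s,robot.nose_length)
E
```

```text
pics
side 364.30526755079984 323.65224264945294 201.9864798795702 [[0.497, -0.868, 0.007], [-0.732, -0.424, -0.533], [0.466, 0.259, -0.846]] [ 0.065 -0.259  0.958]
top 362.23518833451845 317.29021056859455 196.7990739409116 [[-0.027, -1.0, 0.012], [-0.987, 0.025, -0.159], [0.159, -0.016, -0.987]] [ 0.381 -0.016  1.132]
{'t': 0.1, 'joint_pos': array([-1.18291746,  0.4693866 , -0.04857326,  1.53360875,  0.02409859,
        1.14100657, -0.08233248]), 'joint_velocities': array([-0.00140631, -0.00209683,  0.00087641, -0.00458299, -0.00033725,
       -0.00206512, -0.00119479]), 'effort': array([ 4.60132269e-04, -5.11515033e+01, -4.70317702e-02, -2.38390464e+01,
        1.07315680e-02,  4.34384405e-03, -9.38086686e-06]), 'tcp_pos': array([0.27303872, 0.61673957, 0.24133436]), 'tcp_rot': array([-3.13977032e+00,  7.35937867e-05,  2.72479120e+00]), 'wrist_force': array([-1.05017439, -0.10878438, -0.28331062]), 'torque': array([ 0.04033555, -0.01533376, -0.03297028]), 'gripper_force': 0.0, 'opening': 1.0024352921291362} 0.011
```

View pics/side0.png

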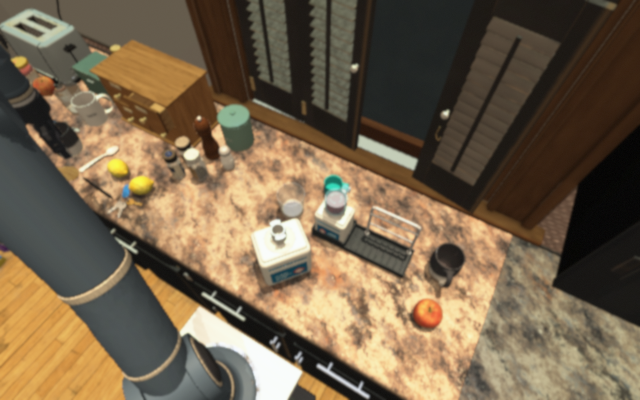

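View pics/top0.png

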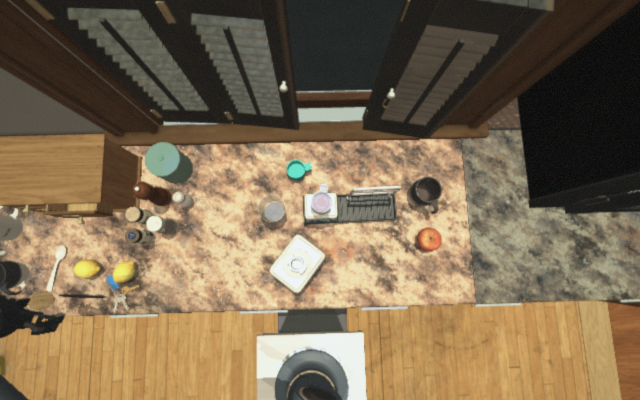

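Top view candidates:
- Jug with clear cup, standing in the caddy, at (321,206).
- Larger jug, no caddy, at (298,263).
- Turquoise cup at (297,170).
- Tumbler at (273,212).
- Side view: target (335,212), big jug (280,250), turquoise (335,187), tumbler (292,209).

The one in the caddy, with the clear cup, is meant. I'll check it in a close crop and measure.

```bash
cat > h.py <<'E'
import numpy as np,cv2
def cloud(f):
    z=f["range_z"].astype(float);v,u=np.mgrid[:z.shape[0],:z.shape[1]]
    P=np.stack([(u-f["cx"])/f["fx"]*z,(v-f["cy"])/f["fy"]*z,z],-1)
    W=(P-f["t"])@f["R"]; W[z==0]=np.nan
    return W
def proj(f,X):
    c=f["R"]@np.array(X)+f["t"];return f["cx"]+f["fx"]*c[0]/c[2],f["cy"]+f["fy"]*c[1]/c[2]
E
python3 - <<'E'
import pickle,numpy as np,cv2
from h import *
F=pickle.load(open("f0.pkl","rb"));np.set_printoptions(linewidth=200,suppress=True)
t,s=F["top"],F["side"]
a=cv2.resize(t["image"][160:245,250:450],None,fx=4,fy=4,interpolation=cv2.INTER_CUBIC)[:,:,::-1]
b=cv2.resize(s["image"][165:225,290:440] if 0 else s["image"][165:235,290:440],None,fx=3.6,fy=3.6,interpolation=cv2.INTER_CUBIC)[:,:,::-1]
c=np.zeros((340+b.shape[0],800,3),np.uint8);c[:340]=a;c[340:,:b.shape[1]]=b;cv2.imwrite("pics/crop0.png",c)
for n in F:
    W=cloud(F[n]);Q=W.reshape(-1,3);Q=Q[np.isfinite(Q[:,0])]
    m=(Q[:,0]>.4)&(Q[:,0]<.8)&(Q[:,1]>-.35)&(Q[:,1]<.25)
    Q=Q[m];tab=Q[abs(Q[:,2])<.008];print(n,"table z",np.median(tab[:,2]))
    m=Q[:,2]>.012
    # heights grid 
    from scipy import ndimage
    g=np.zeros((40,60))
    for x,y,z in Q: 
        i=int((x-.4)/.01);j=int((.25-y)/.01);g[i,j]=max(g[i,j],z*1000)
    if n=="top":
        print("cols y=.25-.01j; rows x=.4+.01i");print("     ",np.arange(10,50))
        for i in range(8,35):print(i,g[i,10:50].astype(int))
E
```

```text
side table z 0.0012487363376206784
top table z 0.0022787009114369206
cols y=.25-.01j; rows x=.4+.01i
      [10 11 12 13 14 15 16 17 18 19 20 21 22 23 24 25 26 27 28 29 30 31 32 33 34 35 36 37 38 39 40 41 42 43 44 45 46 47 48 49]
8 [  4   6  91  95  95  96  95  92   4   5   6   4   5   5 110 113 113 112 114 115 116 114 114 110  43  31  36  31  30  31  32  32  30  32  30  29  30  33  29  30]
9 [  4  96  91  35  20  16  16  93  79   7   4   4   5   6 116 122 123 185 184 182 184 123 123 119  44  18  14  15  15  15  15  18  14  15  15  15  12  16  14  16]
10 [  6  94  37  16  19  15  17  15  96   6   3   4   3   6 115 124 182 184 183 184 184 183 123 121  42  16  16  15  14  15  14  19  13  15  14  19  17  16  14  14]
11 [ 87  92  19  15  16  18  16  18  93   4   5   3   5  44 115 123 184 183 183 184 184 183 124 117  40  15  15  14  15  17  14  17  13  16  15  15  13  16  15  15]
12 [  0  93  19  15  14  15  15  20  93   3   7   4   5  43 114 124 185 184 184 183 185 183 182 116  12  17  13  15  12  15  14  17  14  16  14  17  12  16  16  17]
13 [  0  94  35  16  17  18  17  54  94   3   5 
[... 2001 characters left out ...]
4  6  7  3  5  5  7  5  5  6  8  7]
30 [5 5 5 4 6 9 7 5 7 7 7 7 3 6 4 5 8 6 5 4 3 6 9 6 4 6 4 6 4 5 6 6 5 8 5 6 5 6 7 5]
31 [4 6 4 6 5 7 7 6 6 4 6 3 3 3 6 5 7 5 7 8 4 4 5 7 4 4 5 4 4 4 3 4 7 4 7 3 6 4 5 5]
32 [ 89  88  84  87  84  86  85  88  84  86  87  87  87  85  87  86  86  86  84  84  85  88  86  88  87  86  86  87  85  86  86  86  86  85 377 376  84  85  86  84]
33 [ 87  88  87  87  86  86  87  86  87  87 402 402  88  86  87  88  86  84  90  88  87  87  88  88  87  87  90  88  87  87  87  89  87  89 377 376  86 575 662 664]
34 [ 88  87 576 587  88  87  87  88  89  86 402 402  87  89  88  87  88  87  86  87  86  88  86  87  87  87  86  88  90  89  88  89 651 652 655 657 659 659 662 662]
```

View pics/crop0.png

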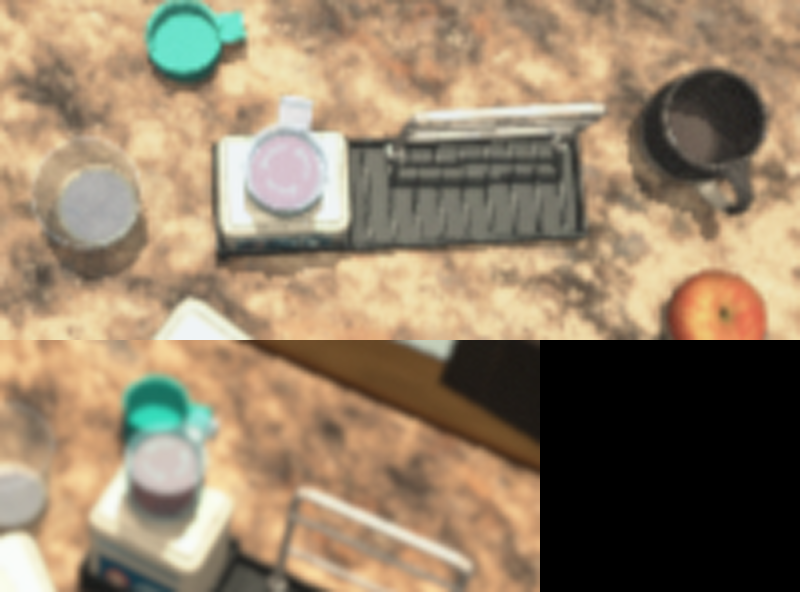

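The crop confirms the choice: the clear bluish cup sits over the cap on the jug in the caddy (crop 286,170), its hook faces +x (295,112), and the rail's top bar runs from (410,118) to (603,110). Next, precise fits.

```bash
cat >> h.py <<'E'
def pts(f,lo,hi):
    Q=cloud(f).reshape(-1,3);return Q[np.all((Q>lo)&(Q<hi),axis=1)]
def line(P):
    vx,vy,x0,y0=cv2.fitLine(P[:,:2].astype(np.float32),cv2.DIST_HUBER,0,.001,.001).ravel()
    if vy<0:vx,vy=-vx,-vy
    return x0,y0,vx,vy
E
python3 - <<'E'
import pickle
from h import *
F=pickle.load(open("f0.pkl","rb"));np.set_printoptions(suppress=True,precision=4)
for n in F:
    f=F[n]
    B=pts(f,[.5,-.3,.145],[.62,.0,.18]);B=B[B[:,1]<-.02];x0,y0,vx,vy=line(B)
    print(n,"bar N",len(B),"yaw deg",np.degrees(np.arctan2(-vx,vy)),"y ends",B[:,1].min(),B[:,1].max(),"x at y=-.17",x0+(-.17-y0)*vx/vy,"x at -.12",x0+(-.12-y0)*vx/vy,"z",np.median(B[:,2]),"c",np.median(B,0))
    C=pts(f,[.46,-.09,.172],[.6,.04,.2]);print("cup N",len(C),"z",np.median(C[:,2]),"y range",np.percentile(C[:,1],[0,2,98,100]),"x",np.percentile(C[:,0],[0,2,98,100]))
    disc=C[C[:,0]<.546];(cx,cy),r=cv2.minEnclosingCircle(disc[:,:2].astype(np.float32));print("circle",cx,cy,r)
    hk=C[C[:,0]>.555];print("hook N",len(hk),np.median(hk,0),"y",hk[:,1].min() if len(hk) else 0,hk[:,1].max() if len(hk) else 0)
    S=pts(f,[.42,-.11,.1],[.6,.04,.14]);rect=cv2.minAreaRect(S[:,:2].astype(np.float32));print("jug rect",rect,"z",np.percentile(S[:,2],[50,95]))
    T=pts(f,[.42,-.33,.009],[.56,-.10,.04]);print("tray rect",cv2.minAreaRect(T[:,:2].astype(np.float32)),"y min",T[:,1].min(),"z",np.median(T[:,2]))
    M=pts(f,[.42,-.45,.02],[.7,-.26,.12]);print("bystander R min/max",M[M[:,2]>.03].min(0),M.max(0))
E
```

```text
side bar N 290 yaw deg 10.151106 y ends -0.2612700807039271 -0.02236760373649707 x at y=-.17 0.54944956 x at -.12 0.5404972 z 0.16375800647705335 c [ 0.5549 -0.1531  0.1638]
cup N 445 z 0.18117081167734966 y range [-0.0688 -0.0664 -0.0139 -0.0105] x [0.4918 0.4932 0.5647 0.5684]
circle 0.5201024413108826 -0.039541587233543396 0.029711483046412468
hook N 40 [ 0.561  -0.0458  0.1807] y -0.058210339465803375 -0.03519487706205269
jug rect ((0.4882194697856903, -0.036746714264154434), (0.09684781730175018, 0.1412217766046524), 85.9803466796875) z [0.1172 0.1241]
tray rect ((0.5202261805534363, -0.21488383412361145), (0.08087120205163956, 0.2298806756734848), 0.5942166447639465) y min -0.329639025528742 z 0.011882475850794556
bystander R min/max [ 0.42   -0.399   0.0301] [ 0.6021 -0.26    0.115 ]
top bar N 185 yaw deg 5.3716474 y ends -0.26131793841812717 -0.021642504969628645 x at y=-.17 0.55328244 x at -.12 0.548581 z 0.16546602018716255 c [ 0.5576 -0.1749  0.1655]
cup N 442 z 0.18214759490788288 y range [-0.0701 -0.0675 -0.0165 -0.0139] x [0.4935 0.4958 0.5657 0.5689]
circle 0.5223891139030457 -0.04168851673603058 0.02938452549278736
hook N 40 [ 0.563  -0.0485  0.1825] y -0.06055413772965491 -0.03908500929017346
jug rect ((0.4922754168510437, -0.032995373010635376), (0.10454363375902176, 0.15352728962898254), 75.04725646972656) z [0.1181 0.124 ]
tray rect ((0.5210893154144287, -0.20612823963165283), (0.2214900702238083, 0.1361565738916397), 73.57774353027344) y min -0.3278407011460195 z 0.012530478909451161
bystander R min/max [ 0.42   -0.4003  0.0301] [ 0.6022 -0.2604  0.1038]
```

```bash
python3 - <<'E'
import pickle
from h import *
F=pickle.load(open("f0.pkl","rb"));np.set_printoptions(suppress=True,precision=4)
for n in F:
    f=F[n]
    B=pts(f,[.52,-.3,.152],[.6,-.09,.176]);x0,y0,vx,vy=line(B);r=(B[:,0]-x0)*vy-(B[:,1]-y0)*vx
    print(n,"bar N",len(B),"yaw",np.degrees(np.arctan2(-vx,vy)),"y",np.sort(B[:,1])[[0,2,-3,-1]],"x at -.17",x0+(-.17-y0)*vx/vy,"res",r.std(),np.median(B[:,2]))
    C=pts(f,[.46,-.09,.172],[.6,.04,.2]);ax=np.array([.5212,-.0406])
    h=pts(f,[.5,-.08,.17],[.6,0,.2]);rr=np.hypot(*(h[:,:2]-ax).T);h=h[rr>.033];print("hook",len(h),"mean dir deg",np.degrees(np.arctan2(*(h[:,:2].mean(0)-ax)[::-1])), "max r",rr.max())
    d=C[np.hypot(*(C[:,:2]-ax).T)<.0305][:,:2];print("disc centroid",d.mean(0))
    S=pts(f,[.46,-.11,.11],[.56,.02,.135]);S=S[S[:,2]>.119] if n=="top" else S
    print("jug top rect",cv2.minAreaRect(S[:,:2].astype(np.float32)))
    K=pts(f,[.45,-.257,.008],[.58,-.1,.05]);  
    ys=np.arange(-.245,-.10,.01);e=np.array([[np.percentile(K[abs(K[:,1]-y)<.005][:,0],2),y] for y in ys]);print("front edge",np.polyfit(ys,e[:,0],1),"yaw",np.degrees(np.arctan(-np.polyfit(ys,e[:,0],1)[0])),e[[0,-1]])
    xs=np.arange(.47,.55,.01);e=[pts(f,[x-.005,-.29,.02],[x+.005,-.2,.05])[:,1] for x in xs];print("right edge",[round(float(np.percentile(q,2)),4) if len(q) else None for q in e])
    for name,lo,hi in(("mug",[.45,-.42,.03],[.7,-.265,.14]),):
        M=pts(f,lo,hi);print(name,M.min(0),M.max(0))
E
```

```text
side bar N 172 yaw 1.2434947 y [-0.2602 -0.2591 -0.1283 -0.126 ] x at -.17 0.5553232 res 0.002186504458025751 0.16335865275950628
hook 47 mean dir deg -9.459878849102052 max r 0.047302193258978845
disc centroid [ 0.519  -0.0408]
jug top rect ((0.5160390734672546, -0.040071938186883926), (0.06538024544715881, 0.09114957600831985), 4.787841796875)
front edge [-0.0266  0.4764] yaw 1.5258481683488334 [[ 0.4833 -0.245 ]
 [ 0.4795 -0.105 ]]
right edge [None, -0.2697, -0.2727, -0.2722, -0.2722, -0.2712, -0.2713, -0.2716, -0.2704]
mug [ 0.4501 -0.3951  0.0301] [ 0.6021 -0.2682  0.1014]
top bar N 145 yaw 1.4907886 y [-0.2613 -0.2592 -0.1296 -0.1274] x at -.17 0.5575775 res 0.0023262204488620954 0.16494781355469795
hook 51 mean dir deg -12.008076638751817 max r 0.0492359701463753
disc centroid [ 0.5218 -0.0416]
jug top rect ((0.5216051936149597, -0.04181497544050217), (0.07885033637285233, 0.05970122665166855), 89.10516357421875)
front edge [-0.028   0.4785] yaw 1.6048689511435423 [[ 0.485  -0.245 ]
 [ 0.4818 -0.105 ]]
right edge [None, -0.2519, -0.2733, -0.2743, -0.2748, -0.2729, -0.2734, -0.2738, -0.2741]
mug [ 0.4503 -0.3967  0.0301] [ 0.6022 -0.2693  0.1038]
```

```bash
python3 - <<'E'
import pickle
from h import *
from plant import robot
F=pickle.load(open("f0.pkl","rb"));np.set_printoptions(suppress=True,precision=3)
Q=pts(F["side"],[.2,0,.01],[.85,.75,.6]);Q=np.r_[Q,pts(F["top"],[.2,0,.01],[.85,.75,.6])]
r=np.hypot(Q[:,0],Q[:,1]);a=np.degrees(np.arctan2(Q[:,1],Q[:,0]))
for k in range(0,70,10):
    print(k,[round(float(np.max(np.r_[0,Q[(a>=k)&(a<k+10)&(r>=R)&(r<R+.1)][:,2]])),2) for R in(.4,.5,.6,.7,.8)])
pi=np.pi
print(robot.inverse_kinematics([.273,.617,.30],[pi,0,2.725]))
for yaw in(-.14,pi-.14):
    for p in([.5204,-.0412,.27],[.5204,-.0412,.16],[.52,-.194,.147],[.52,-.041,.15]):
        print(yaw,p,robot.inverse_kinematics(p,[pi,0,yaw]))
for yaw in np.radians([-150,-120,-90,-60,-30,0,30,60,90,120,150,180]): 
    q=robot.inverse_kinematics([.52,-.041,.15],[pi,0,yaw]);print(np.degrees(yaw).round(),None if q is None else np.array(q)[[4,5,6]])
E
```

```text
0 [0.16, 0.12, 0.05, 0.6, 0.15]
10 [0.1, 0.1, 0.0, 0.6, 0.6]
20 [0.0, 0.0, 0.01, 0.13, 0.6]
30 [0.0, 0.0, 0.11, 0.17, 0.6]
40 [0.0, 0.0, 0.12, 0.22, 0.22]
50 [0.0, 0.0, 0.06, 0.21, 0.22]
60 [0.0, 0.3, 0.55, 0.32, 0.01]
[-1.185  0.43  -0.047  1.46   0.02   1.252 -0.079]
-0.14 [0.5204, -0.0412, 0.27] [-0.714  0.243  0.86   1.894 -0.206  1.096 -1.485]
-0.14 [0.5204, -0.0412, 0.16] [-0.673  0.414  0.863  2.018 -0.405  0.887 -1.3  ]
-0.14 [0.52, -0.194, 0.147] [-0.519  0.641  1.149  1.962 -0.7    1.01  -0.749]
-0.14 [0.52, -0.041, 0.15] [-0.668  0.431  0.86   2.027 -0.427  0.87  -1.281]
3.001592653589793 [0.5204, -0.0412, 0.27] [-0.396  0.198  0.462  1.88  -0.099  1.086  1.535]
3.001592653589793 [0.5204, -0.0412, 0.16] [-0.301  0.324  0.368  1.999 -0.153  0.845  1.582]
3.001592653589793 [0.52, -0.194, 0.147] [-0.155  0.419  0.563  1.945 -0.291  0.858  1.993]
3.001592653589793 [0.52, -0.041, 0.15] [-0.291  0.336  0.357  2.009 -0.158  0.822  1.585]
-150.0 [-0.113  0.821  2.203]
-120.0 [0.666 1.038 2.003]
-90.0 [-0.616  0.946 -2.518]
-60.0 [-0.616  0.946 -1.995]
-30.0 [-0.616  0.946 -1.471]
0.0 [-0.393  0.86  -1.176]
30.0 [-0.314  0.842 -0.733]
60.0 [-0.278  0.836 -0.246]
90.0 [-0.244  0.831  0.242]
120.0 [-0.211  0.827  0.732]
150.0 [-0.181  0.824  1.225]
180.0 [-0.15   0.822  1.717]
```

```bash
python3 - <<'E'
from plant import robot
from h import *
pi=np.pi;np.set_printoptions(suppress=True,precision=4)
yaw=pi-.14
robot.move_straight([.273,.617,.29],vel=.2)
robot.goto([.46,.25,.30],[pi,0,2.85])
robot.goto([.5204,-.0412,.25],[pi,0,yaw])
print(robot.sense()["t"])
c=robot.move_straight([.5204,-.0412,.160],vel=.1,contact_N=8)
s=robot.sense();print(c,s["t"],s["tcp_pos"],s["tcp_rot"],s["wrist_force"])
if not c:
    robot.grip(0,20)
    s=robot.sense();print(s["t"],s["opening"],s["gripper_force"],s["wrist_force"],s["tcp_pos"])
    f=robot.grab_frame("side");cv2.imwrite("pics/s1.png",f["image"][:,:,::-1])
    a=cv2.resize(f["image"][150:250,270:430],None,fx=4,fy=4)[:,:,::-1];cv2.imwrite("pics/s1c.png",a)
E
```

```text
3.175
False 4.225 [ 0.5209 -0.0412  0.1606] [3.1414 0.0013 3.0016] [-0.7145  0.3484 -0.3581]
4.575 0.6927809664902201 21.425925219082274 [-0.1099  0.4563  2.3116] [ 0.5208 -0.041   0.1606]
```

View pics/s1c.png

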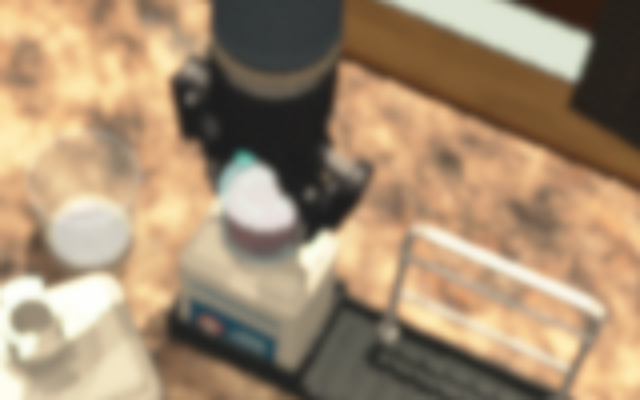

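The fingers hold the cup at 58.9 mm opening, which matches its 59 mm diameter, and it looks well centred in the crop (260,205). Next: lift, carry above the rail and measure the cup there.

```bash
python3 - <<'E'
from plant import robot
from h import *
import pickle
pi=np.pi;np.set_printoptions(suppress=True,precision=4)
w0=robot.sense()["wrist_force"]
robot.move_straight([.5208,-.0412,.225],vel=.08)
s=robot.sense();print(s["t"],s["opening"],s["wrist_force"]-w0)
robot.move_straight([.519,-.193,.225],vel=.15,attitude=[pi,0,pi+.025])
s=robot.sense();print(s["t"],s["opening"],s["tcp_pos"],s["tcp_rot"])
robot.sleep(.2);F={}
for n in("side","top"):
    F[n]=f=robot.grab_frame(n)
    C=pts(f,[.48,-.25,.20],[.62,-.12,.262]);print(n,len(C),C.min(0) if len(C) else 0,C.max(0) if len(C) else 0)
    B=pts(f,[.52,-.3,.152],[.6,-.09,.172]);x0,y0,vx,vy=line(B);print("bar x at -.193",x0+(-.193-y0)*vx/vy,len(B))
pickle.dump(F,open("f2.pkl","wb"))
a=F["side"]["image"][130:240,310:460];b=F["top"]["image"][140:250,290:440]
cv2.imwrite("pics/c2.png",cv2.resize(np.hstack([a,b]),(800,293),interpolation=cv2.INTER_CUBIC)[:,:,::-1])
E
```

```text
5.5917 0.6940050662063995 [ 1.0126 -2.468  -4.0592]
6.75 0.6938531105604829 [ 0.5191 -0.192   0.2248] [ 3.1409 -0.0003 -3.1153]
side 688 [ 0.4895 -0.2373  0.2019] [ 0.5393 -0.1458  0.2615]
bar x at -.193 0.55552363 54
top 80 [ 0.4917 -0.1891  0.2045] [ 0.5685 -0.1508  0.2499]
bar x at -.193 0.5592771 42
```

View pics/c2.png

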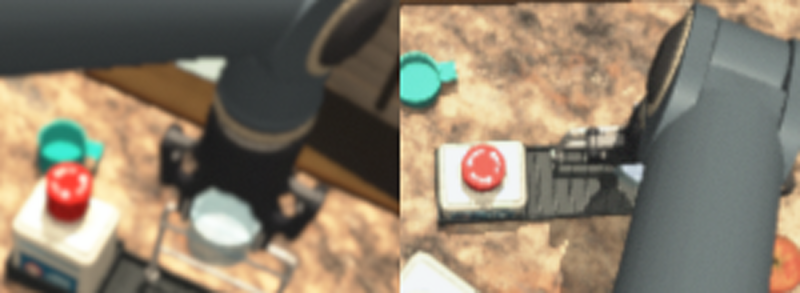

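The side view shows the cup held, closed end up (225,220), with the red cap bare at (70,190). In both cameras the cup axis sits 38–39 mm from the bar. I'll shift +1 mm and lower to contact, expected near TCP z 0.148; contact near 0.169 would mean the tongue is on the bar.

```bash
python3 - <<'E'
from plant import robot
from h import *
import pickle
pi=np.pi;np.set_printoptions(suppress=True,precision=4)
A=[pi,0,pi+.025]
robot.move_straight([.520,-.193,.175],vel=.1,attitude=A)
c=robot.move_straight([.520,-.193,.144],vel=.03,contact_N=4)
s=robot.sense();print(c,s["t"],s["opening"],s["tcp_pos"],s["wrist_force"],s["torque"])
F={}
for n in("side",):
    F[n]=f=robot.grab_frame(n)
    C=pts(f,[.48,-.235,.12],[.62,-.15,.19]);print(n,len(C))
cv2.imwrite("pics/c3.png",cv2.resize(F["side"]["image"][150:250,330:450],None,fx=5,fy=5,interpolation=cv2.INTER_CUBIC)[:,:,::-1])
E
```

```text
True 8.6167 0.6973419023989555 [ 0.5203 -0.1928  0.1456] [0.113  0.102  4.2586] [ 0.0681 -0.1135 -0.0447]
side 566
```

View pics/c3.png

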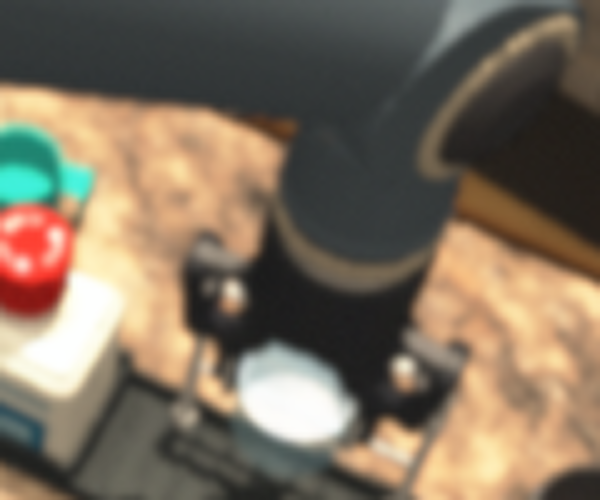

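Contact came at 0.1456, which fits hook on bar; the picture shows the cup at (290,400), upright behind the rail. Release, back off, and check the hang and the cap.

```bash
python3 - <<'E'
from plant import robot
from h import *
import pickle
pi=np.pi;np.set_printoptions(suppress=True,precision=4)
robot.grip(1.0)
s=robot.sense();print(s["t"],s["opening"],s["wrist_force"])
robot.move_straight([.519,-.193,.25],vel=.12)
robot.goto([.5204,-.0,.26],[pi,0,2.2])   # beside the jug axis, lets both cameras see the cup
robot.sleep(.1);print(robot.sense()["t"]);F={}
for n in("side","top"):
    F[n]=f=robot.grab_frame(n)
    C=pts(f,[.48,-.235,.158],[.62,-.15,.19]);print(n,"cup",len(C),"mean",C.mean(0),C.min(0),C.max(0))
    im=f["image"].astype(int);W=cloud(f);red=(im[...,0]>im[...,1]*1.8)&(im[...,0]>80)&(abs(W[...,0]-.52)<.04)&(abs(W[...,1]+.04)<.045)&(W[...,2]>.165)&(W[...,2]<.195)
    R=W[red];print("cap top",len(R),R.mean(0) if len(R) else 0,cv2.minEnclosingCircle(R[:,:2].astype(np.float32)) if len(R) else 0)
pickle.dump(F,open("f4.pkl","wb"))
a=F["side"]["image"][140:250,310:460];b=F["top"]["image"][140:250,290:440]
cv2.imwrite("pics/c4.png",cv2.resize(np.hstack([a,b]),(800,293),interpolation=cv2.INTER_CUBIC)[:,:,::-1])
E
```

```text
9.05 0.999995388622769 [-0.019   0.7914 -0.0375]
11.3917
side cup 458 mean [ 0.5318 -0.1928  0.1628] [ 0.4913 -0.2344  0.158 ] [ 0.5635 -0.1502  0.1707]
cap top 204 [ 0.517  -0.0407  0.1768] ((0.52065110206604, -0.038919415324926376), 0.023548763245344162)
top cup 435 mean [ 0.5321 -0.1949  0.1637] [ 0.4892 -0.2349  0.158 ] [ 0.5655 -0.151   0.1738]
cap top 0 0 0
```

View pics/c4.png

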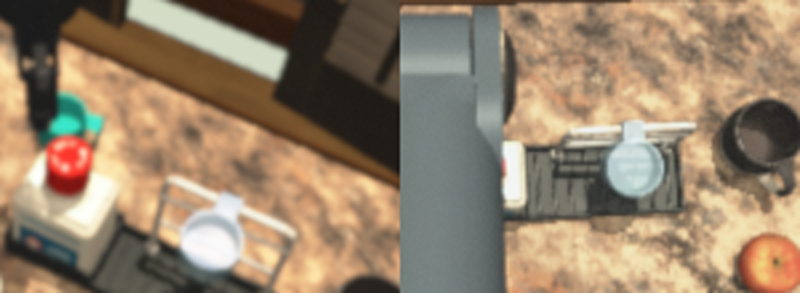

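The cup hangs by its hook over the top bar (side (230,205), top view (632,130)). Now I'll take the cap position from the earlier clear frames and check IK for press and twist.

```bash
python3 - <<'E'
from plant import robot
from h import *
import pickle
pi=np.pi;np.set_printoptions(suppress=True,precision=4)
F=pickle.load(open("f2.pkl","rb"))
for n in F:
    f=F[n];im=f["image"].astype(int);W=cloud(f)
    for lo in(.165,.172):
        red=(im[...,0]>im[...,1]*1.4)&(im[...,0]>80)&(abs(W[...,0]-.52)<.04)&(abs(W[...,1]+.04)<.04)&(W[...,2]>lo)&(W[...,2]<.195)
        R=W[red];print(n,len(R),R.mean(0),cv2.minEnclosingCircle(R[:,:2].astype(np.float32)),"z",np.percentile(R[:,2],[50,90]))
for d in(20,40,60):
    q=robot.inverse_kinematics([.5205,-.041,.157],[pi,0,np.radians(d)]);print(d,q)
E
```

```text
side 232 [ 0.517  -0.0407  0.1767] ((0.5205544233322144, -0.03960483521223068), 0.02425905503332615) z [0.1777 0.1798]
side 206 [ 0.5183 -0.0396  0.1778] ((0.5205544233322144, -0.03960483521223068), 0.02425905503332615) z [0.1779 0.18  ]
top 180 [ 0.5193 -0.0401  0.1789] ((0.5203795433044434, -0.04108699783682823), 0.02239030785858631) z [0.1794 0.1815]
top 174 [ 0.5198 -0.0405  0.1793] ((0.5203795433044434, -0.04108699783682823), 0.02239030785858631) z [0.1794 0.1815]
20 [-0.5382  0.3703  0.6745  2.014  -0.3038  0.8565 -0.9168]
40 [-0.4982  0.36    0.6209  2.0121 -0.2759  0.8516 -0.5966]
60 [-0.4512  0.3498  0.5592  2.0097 -0.2451  0.847  -0.2792]
```

```bash
python3 - <<'E'
from plant import robot
from h import *
pi=np.pi;np.set_printoptions(suppress=True,precision=4)
x,y=.5203,-.0406;A=[pi,0,np.radians(40)]
robot.goto([x,y,.24],A)
c=robot.move_straight([x,y,.155],vel=.1,contact_N=6)
s=robot.sense();print(c,s["t"],s["tcp_pos"],s["wrist_force"])
if c: raise SystemExit
robot.grip(0,45);robot.sleep(.2)
s0=robot.sense();print("grip",s0["t"],s0["opening"]*85,s0["gripper_force"],s0["tcp_pos"],s0["wrist_force"])
z=.155
for k in range(5):
    z=z-(.0065 if k==0 else .0008)
    robot.move_straight([x,y,z],vel=.03);robot.sleep(.15)
    s=robot.sense();d=s0["tcp_pos"][2]-s["tcp_pos"][2];f=s["wrist_force"][2]-s0["wrist_force"][2]
    print("press",s["t"],z,d,f,s["wrist_force"])
    if d>.0061 or f>12.5:break
open("z","w").write(str(z))
E
```

```text
False 13.7083 [ 0.5208 -0.0407  0.1555] [0.4059 0.308  0.594 ]
grip 14.3667 43.8077397114825 45.61945550143719 [ 0.5203 -0.0403  0.1552] [-1.884   1.9391  4.2548]
press 14.8833 0.1485 0.005943086866718433 5.816674634653316 [-4.012   2.3563 10.0715]
press 15.2833 0.1477 0.006434219467573388 8.192167944836172 [-3.7432  2.1834 12.447 ]
```

The force is 12.4 N, so compression is about 6.5 mm. Now the twist.

```bash
python3 - <<'E'
from plant import robot
from h import *
pi=np.pi;np.set_printoptions(suppress=True,precision=3)
z=float(open("z").read());x,y=.5203,-.0406
q=np.array(robot.inverse_kinematics([x,y,z],[pi,0,np.radians(40)]));print(q-robot.sense()["joint_pos"])
for d in(5,12,25,40,55,68,76):
    p=q.copy();p[6]+=np.radians(d);robot.move_joints(p)
    s=robot.sense();print(d,round(s["t"],2),np.degrees(s["tcp_rot"][2]).round(1),s["tcp_pos"],"f",s["wrist_force"],"m",s["torque"][2],s["opening"]*85)
    if s["wrist_force"][2]>40:break
E
```

```text
[ 0.     0.001 -0.     0.001  0.    -0.002 -0.   ]
5 15.53 45.0 [ 0.521 -0.041  0.149] f [-4.654  1.665 11.558] m 0.09352415735227906 43.634040778624254
12 15.78 52.0 [ 0.521 -0.041  0.149] f [-2.772  1.593 11.778] m 0.01867237966673769 43.70366441563078
25 16.12 65.0 [ 0.521 -0.041  0.149] f [-1.952  1.609 11.84 ] m 0.08263944966842024 43.920103031658925
40 16.48 80.0 [ 0.521 -0.041  0.149] f [-2.488  2.138 11.441] m 0.11901610215039468 43.834219913176625
55 16.83 95.0 [ 0.522 -0.041  0.149] f [-2.239  2.215 10.843] m 0.08002073335529632 43.77288830966312
68 17.17 108.0 [ 0.522 -0.041  0.149] f [-2.619  1.28  11.685] m 0.03991631485754374 43.7079943917016
76 17.43 116.0 [ 0.522 -0.041  0.149] f [-2.047  1.716 11.569] m 0.0952673865746416 43.89448289845427
```

```bash
python3 - <<'E'
from plant import robot
from h import *
pi=np.pi;np.set_printoptions(suppress=True,precision=3)
z=float(open("z").read());x,y=.5203,-.0406
for dz in(.0065,.011,.016):
    robot.move_straight([x,y,z+dz],vel=.03);robot.sleep(.1)
    s=robot.sense();print(dz,s["t"],s["tcp_pos"],s["wrist_force"],s["opening"]*85)
    if s["wrist_force"][2]<-3.5:print("locked?");break
F=[robot.grab_frame(n)["image"] for n in("side","top")]
a=F[0][150:230,290:400];b=F[1][160:240,280:390]
cv2.imwrite("pics/c5.png",cv2.resize(np.hstack([a,b]),(800,291),interpolation=cv2.INTER_CUBIC)[:,:,::-1])
E
```

```text
0.0065 17.8917 [ 0.521 -0.041  0.155] [2.485 1.193 4.21 ] 43.68015796556878
0.011 18.2917 [ 0.519 -0.041  0.158] [-0.193  0.289 -0.306] 43.75094677093769
0.016 18.7083 [ 0.52  -0.041  0.164] [-0.965  0.496 -0.978] 44.11144006495687
```

View pics/c5.png

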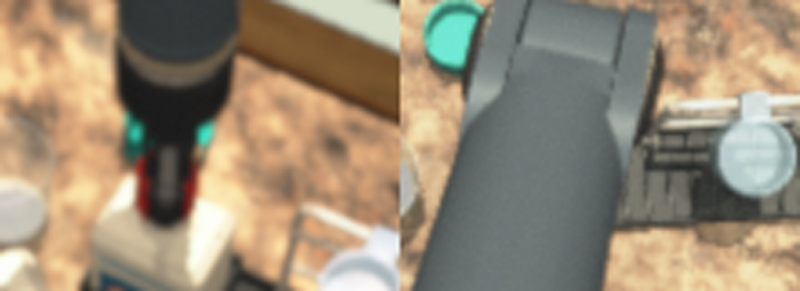

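No load on the wrist, and the red cap (165,190) is in the fingers, so it isn't locked. Lift the rest of the way and verify.

```bash
python3 - <<'E'
from plant import robot
from h import *
pi=np.pi;np.set_printoptions(suppress=True,precision=3)
x,y=.5203,-.0406
robot.move_straight([x,y,.207],vel=.06);robot.sleep(.3)
s=robot.sense();print(s["t"],s["tcp_pos"],s["tcp_rot"],s["wrist_force"],s["opening"]*85)
f=robot.grab_frame("side");im=f["image"].astype(int);W=cloud(f)
red=(im[...,0]>im[...,1]*1.8)&(im[...,0]>70)&(abs(W[...,0]-.52)<.05)&(abs(W[...,1]+.04)<.05)&(W[...,2]>.12)
R=W[red];print("red",len(R),np.percentile(R,[2,50,98],axis=0))
S=pts(f,[.46,-.11,.11],[.58,.02,.135]);print("shoulder z",np.percentile(S[:,2],[50,90]),cv2.minAreaRect(S[:,:2].astype(np.float32)))
cv2.imwrite("pics/c6.png",cv2.resize(f["image"][140:260,290:450],None,fx=5,fy=5,interpolation=cv2.INTER_CUBIC)[:,:,::-1])
E
```

```text
19.9833 [ 0.52  -0.041  0.207] [-3.141 -0.     2.025] [ 0.136 -0.431 -0.306] 43.904870372257335
red 73 [[ 0.472 -0.072  0.198]
 [ 0.503 -0.036  0.222]
 [ 0.522 -0.023  0.27 ]]
shoulder z [0.12  0.126] ((0.5199653506278992, -0.039115797728300095), (0.07023265957832336, 0.08934611827135086), 1.1053051948547363)
```

View pics/c6.png

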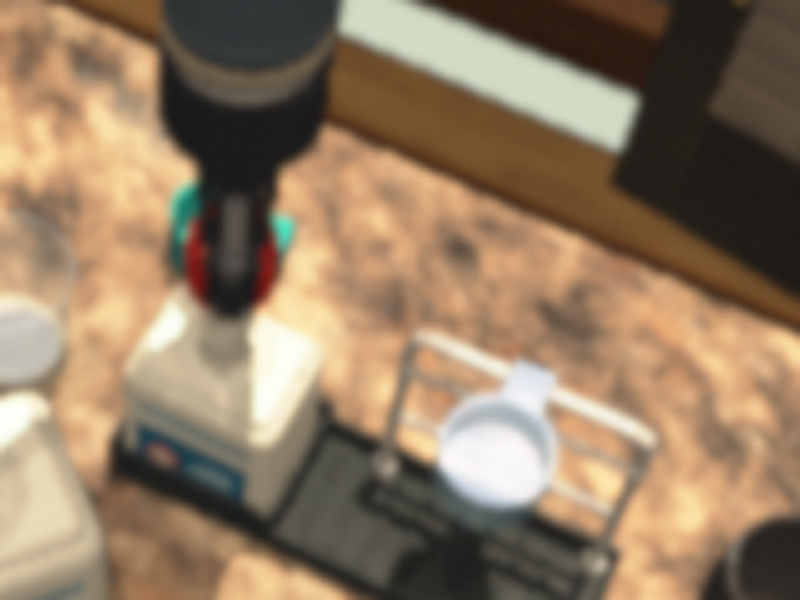

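The picture shows the cap (232,255) in the fingers above the bare neck (225,340). The jug stands in its pocket with its shoulder at about 0.126 m, and the cup hangs on the bar (500,445). Handing in.

```bash
python3 -c "
from plant import robot
print(robot.close_job())"
```

```text
the job is handed in; nothing more can be done
None
```

The job is handed in at about 20 s: the cup hangs mouth down by its hook on the rail's top bar. The cap was pressed, twisted free and is held level about 3.5 cm above the open neck, with the jug still standing in its pocket.

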